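# Hang the setting plate on a glue station's tilted table

### The arm

A 6-joint arm with a two-finger parallel gripper is mounted at the origin on the work surface. World frame = base frame: x ahead of the robot, y to its left, z up, the work surface at z = 0. Lengths are in m, angles in rad, forces in N, time in s.
With the tool pointing down it reaches from about 0.325 to 0.75 m from the base axis. Payload 7.6 kg.
Tool frame: the origin (TCP) lies at the centre of the arm's flange, where the gripper is bolted on; the fingertips stand 173 mm ahead of it and the grasp point (between the pads) lies 155 mm ahead of it; z points along the fingers, y is the line along which they close (so a half turn about z gives the same grasp; the last joint's range is limited). The gripper opens to 85 mm and grips with 20 to 120 N. Pads are 22 mm wide; open, the fingers measure 114 mm over their backs; the gripper's body (76 mm by 85 mm) begins 54 mm behind the grasp point. The pads swing forward as they close: fully open they stand 13 mm farther back than shut.
Start: joints at [1.129, 0.052, 1.401, -0, 1.689, -0.07], TCP at [0.191, 0.489, 0.405] pointing down, gripper open.
Joint ranges: [-2.9, 2.9], [-0.91, 2.17], [0.12, 2.37], [-1.06, 4.2], [0.26, 2.73], [-2.93, 2.93]. Speed limits (rad/s): [2.57, 2.57, 3.01, 3.14, 3.14, 3.14].

### API

Orientations are given as a rotation vector (axis times angle).
In Python, from bench import r gives the robot as it stands. The module is installed in compiled form; this text tells all that it offers.
- The arm moves only by the tool apply_moves, never from a script. Its argument "rows" is a list of rows, each an object of numbers: "rx", "ry", "rz": the turn, a rotation vector about the tool's x, y, z in degrees; "tx", "ty", "tz": the shift along the tool's x, y, z in cm; "fingers": the finger opening in cm, from 0 to 8.54. In form: [{"rx": .., "ry": .., "rz": .., "tx": .., "ty": .., "tz": .., "fingers": ..}, ...]. A call has exactly 5 rows; each row shifts and turns the commanded pose from where the row before left it, along the tool's axes as they then stand; what a row does not reach is not made up. A row lasts 1/12 s, in which the tool goes at most 41.7 mm and 7.16 degrees, less where a joint would pass 70% of its speed; a pose out of reach is approached as far as the arm can. A call with a gripper value outside its range is refused whole. The fingers move at their own pace and stop on an object; the grip force is fixed at half the most. Time passes only in rows, so rows that do not move let the fingers close, or fill a call up. It gives the time, the measured TCP pose, the force, the opening and the grip force at its end, in the units of the state.
- r.get_state(): the state, without advancing time (a new reading comes with each control period).
- r.get_image(name): name is "side" or "top"; returns a dict with "color" (480x640x3 uint8, blue, green, red), "fx", "fy", "cx", "cy" (pixels), "xyz" and "attitude" of the camera in the world. Camera axes: x right, y up, looking along -z (the intrinsics and any distortion apply to the point x, -y, -z); pixel columns grow to the right and rows downward; lengths in m; the calibration is good to about 2 mm. A picture is of the moment at which its call begins. There is no depth.
- r.sign_off(): hands the job in; it is judged then, once.
The state is a dict: "t": time; "joint_positions": joint angles; "qvel": joint speeds; "tau": joint torques, N m; "ee_pos": TCP position; "eef_rot": TCP orientation; "wrist_force": force on the tool from outside, world axes, zero at the start; "ft_torque": the same for the moment, N m; "finger_gap": finger opening in m; "gripper_force": force on a finger pad.
Only numpy, scipy, OpenCV 4.12 (cv2) and the standard library are available. Lean on these libraries where they do the work, as an engineer would, in place of code of your own. Each camera call takes 0.05 s, during which the arm holds its last target. There are 200 camera calls.

### The job

The tall glue bottle has been left standing in front of the tilted work table: first push it along the bench, low down so that it stays upright, until it stands close beside the black wire caddy, nearly touching it, without squeezing it or lifting it off the bench (it is soft and its nozzle is open). Then pick up the aluminium setting plate by its handle and hang it on the tilted table's two pins, handle outward and its hole edge at the top, both holes fully home and the plate flat against the table, and let go. Do not knock over or shove away the caddy, the loudspeaker or the stack of steel rings.

Things in the scene. Friction and masses are not known exactly. Their poses are not given: they have to be found in the camera images.
- glue_bottle: Tall round off-white squeeze bottle with paper label and thin white nozzle, standing upright and alone on the bench just in front (robot side) of the tilted table, about 30 to 75 mm clear of the table's base. 60 mm diameter up to 150 mm height, 227 mm high with its nozzle, about 0.4 kg, friction on the bench about 0.6. Origin: centre of its foot, on the bench; z up its axis.
- caddy: Black wire caddy holding three small bottles (up to 141 mm high), loose on the bench, 1.3 kg, to the left or the right of the work. 130 mm (its x) by 110 mm (its y) and 77 mm high without the bottles. Origin: centre of its underside; its x points away from the robot within 0.3 rad.
- station: Fixed base of the tilted work table: dark steel base plate 170 mm (x) by 220 mm (y) by 12 mm with two upright side cheeks and black clamping levers, reaching at most 130 mm to either side. Origin: centre of the base plate's underside, on the bench; x points away from the robot within 0.2 rad. Its front edge is at x = -85 mm.
- tilt_table: Fixed aluminium table plate, 170 mm (its x, up the slope) by 205 mm (its y) by 14 mm thick, carried by the station; its upper face slopes at 38 degrees to the bench, rising away from the robot, so that it faces up and towards the robot. Origin: centre of its upper face, 125 mm above the bench; z square out of that face, x up the slope, y to the left.
- pin_left (a point): Root of the left pin (at the tilt table's x = 42, y = 60 mm), on the axis, at the level of the upper face; axes as the tilt table's. Each pin is a steel dowel 12 mm in diameter, standing 26 mm square out of the face; the last 10 mm taper to a 5 mm blunt nose.
- pin_right (a point): Root of the right pin (tilt table's x = 42, y = -60 mm), same shape and axes.
- setting_plate: Loose aluminium plate, 120 mm (its x) by 170 mm (its y) by 8 mm thick, 0.5 kg, lying flat on the bench, handle up, on the other side from the caddy, its edge with the holes away from the robot (its x points away from the robot within 0.5 rad). Two holes near that edge. Concentric rings are marked on its top. Origin: centre of its underside; z square out of the side with the handle. Hung properly, its origin and axes coincide with the tilt table's.
- hole_left (a point): Centre of the left hole, a round one of 14 mm, at the underside of the plate (plate x = 42, y = 60 mm). It goes on the left pin.
- hole_right (a point): Centre of the right hole, a slot of 14 mm (plate x) by 18 mm (plate y), at the underside (plate x = 42, y = -60 mm). It goes on the right pin.
- handle (a point): Middle of the grip bar of the plate's bridge handle: a flat-sided steel bar along the plate's y, 104 mm long, 14 mm wide (plate x), 16 mm deep (plate z). It lies 46 mm above the plate's underside over its centre, with 30 mm of free space under it; 80 mm of clear length between the two legs.
- driver: Bystander: loudspeaker standing on its magnet, 150 mm across, 80 mm high, 1.3 kg, beyond one side of the table. Origin: centre of its underside.
- ring_stack: Bystander: upright tube-like stack of steel gauge rings, 82 mm across, 116 mm high, 1.2 kg, beyond the other side. Origin: centre of its underside.
Not all that is in view belongs to the job. There is more than one size of the setting_plate; the one meant has the size given above.

How it is judged:
By the outcome, as a careful person would: the job done as asked, in the order asked, and still so for the second after the job is handed in, with the robot touching nothing.
It also fails if it takes over 72 s, if anything falls off the work surface, if the arm or the gripper's body presses on something with over 40 N, if the wrist force passes 120 N, or if a joint passes its speed limit or range.

## Working session

There is one attempt and no reset: what is moved stays moved. The work goes in short steps, Python scripts to look and compute and a tool call to move; the robot and the scene stay as the last step left them, time stands still between calls to the robot, and variables do not carry over. Pictures are saved under pics/ and viewed, at most 10 in all, crops included, and the job is handed in when it is done.

Besides the shell and the picture viewer there is one more tool, called by a JSON object that holds its "op" and its "data", one argument or row to a line. apply_moves: Moves the arm, as the interface text tells. Its arguments: {"type":"object","properties":{"rows":{"type":"array"}},"required":["rows"]}

```bash
mkdir -p pics; cat > h.py <<'E'
import numpy as np, cv2
from scipy.spatial.transform import Rotation as R
from scipy.optimize import least_squares
from bench import r
def cam(n):
    d=r.get_image(n); return d
def rot(d):
    a=np.array(d["attitude"],float)
    return a if a.shape==(3,3) else R.from_rotvec(a).as_matrix()
def proj(d,P):
    P=np.atleast_2d(P); c=(P-np.array(d["xyz"]))@rot(d)
    return np.c_[d["cx"]+d["fx"]*c[:,0]/-c[:,2], d["cy"]+d["fy"]*(-c[:,1])/-c[:,2]]
def ray(d,u,v):
    c=np.array([(u-d["cx"])/d["fx"],-(v-d["cy"])/d["fy"],-1.]); return np.array(d["xyz"]),rot(d)@c
def onz(d,u,v,z=0):
    o,k=ray(d,u,v); return o+k*(z-o[2])/k[2]
E
python3 - <<'E'
from h import *
for n in("side","top"):
    d=cam(n); cv2.imwrite(f"pics/{n}0.png",d["color"]); print(n,{k:v for k,v in d.items() if k!="color"})
print(r.get_state())
E
```

```text
side {'fx': 492.34582204587633, 'fy': 492.34582204587633, 'cx': 326.14787848885123, 'cy': 239.563033169811, 'xyz': array([-0.1865781 , -0.62767507,  0.9728848 ]), 'attitude': array([ 0.81569314, -0.314494  , -0.65389817])}
top {'fx': 487.782378421841, 'fy': 487.782378421841, 'cx': 311.26697271350156, 'cy': 239.011029259762, 'xyz': array([0.29246602, 0.10284821, 1.44611493]), 'attitude': array([ 0.08674129, -0.10059741, -1.59630727])}
{'t': 0.1, 'joint_positions': array([ 1.12869170e+00,  5.27866854e-02,  1.40159351e+00,  2.22941436e-05,
        1.68858091e+00, -7.03107401e-02]), 'qvel': array([-0.00012733, -0.00117532, -0.00329257,  0.00031234, -0.00077662,
       -0.00010146]), 'tau': array([ 8.83855373e-04, -3.82581353e+01, -3.60986102e+01, -7.49675974e-05,
        4.76216825e-03, -3.74184447e-05]), 'ee_pos': array([0.19070055, 0.48912294, 0.40396471]), 'eef_rot': array([-5.80582394e-01, -3.08710396e+00,  2.07033424e-03]), 'wrist_force': array([ 0.78050473, -0.47082701,  0.0905314 ]), 'ft_torque': array([0.01197233, 0.02702437, 0.001085  ]), 'gripper_force': 0.0, 'finger_gap': 0.08529049941059129}
```

View pics/side0.png

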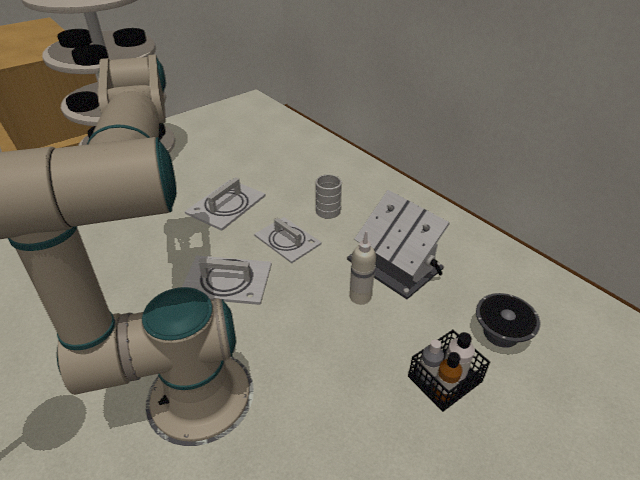

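View pics/top0.png

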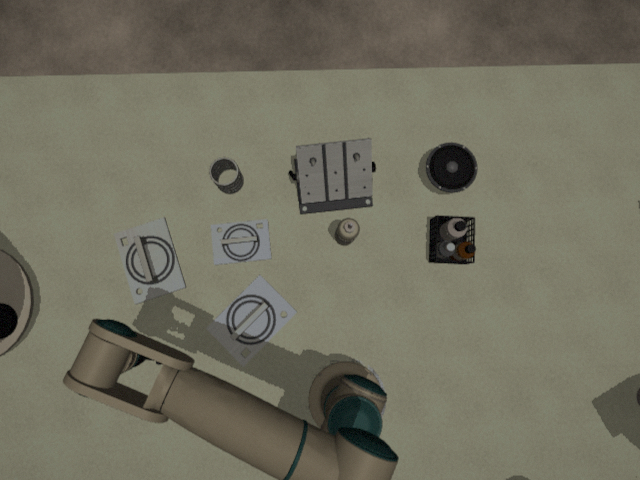

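The top view shows three candidate plates: A at (151,260), B at (240,242) and C at (253,318). From rough pixel sizes, A and C measure about 134x205 mm and 150x207 mm. B is about 124x166 mm with its hole edge away from the robot, so B is my choice. I'll check it in a close crop.

```bash
python3 - <<'E'
from h import *
t=cv2.imread("pics/top0.png"); s=cv2.imread("pics/side0.png")
def crop(im,x,y,w,h,f): return cv2.resize(im[y:y+h,x:x+w],None,fx=f,fy=f,interpolation=cv2.INTER_CUBIC)
a=crop(t,205,210,75,65,8)   # 600x520
cv2.imwrite("pics/cB.png",a)
cv2.imwrite("pics/cT.png",crop(t,285,130,100,120,5))
b=crop(s,340,180,120,130,4.5); cv2.imwrite("pics/cS.png",b)
E
```

```text
(no output)
```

View pics/cB.png

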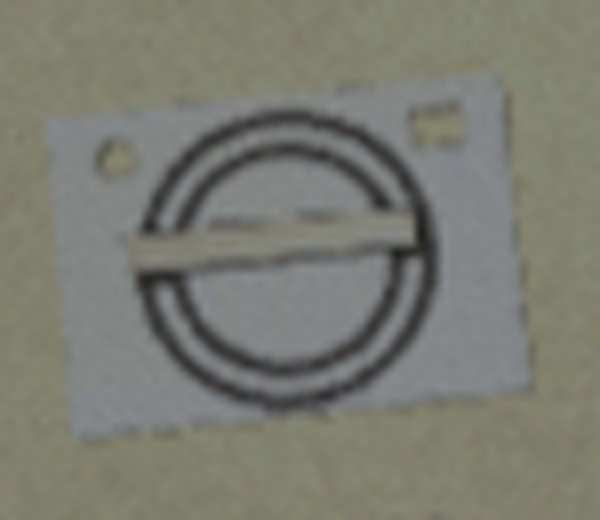

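View pics/cT.png

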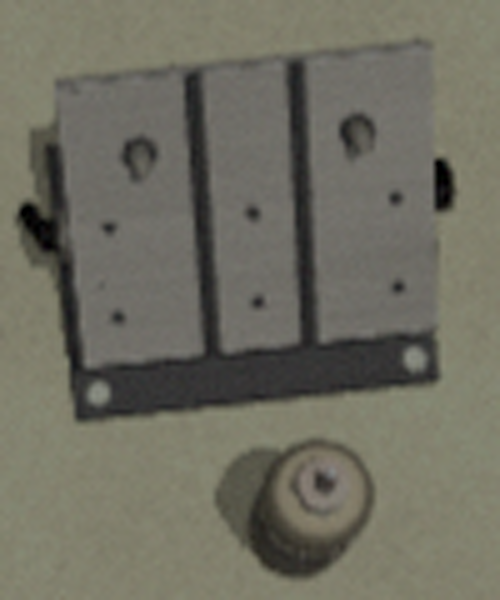

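View pics/cS.png

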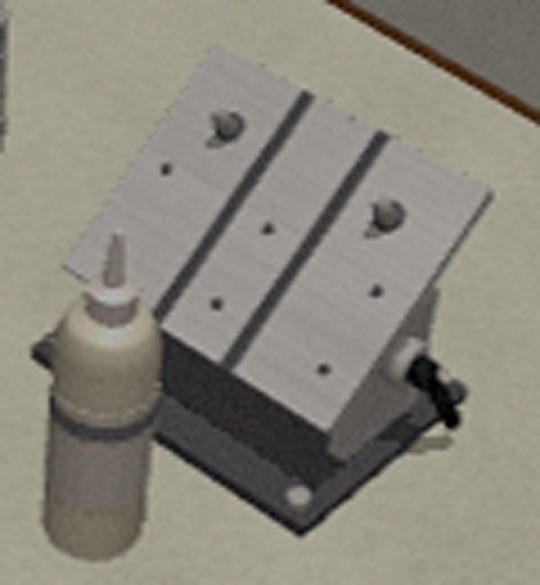

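Plate B has a round hole on the left at crop (116,158), a slot on the right at (438,125) and the far edge at the top, so it matches. In the cT crop, the table corners are (57,80), (432,40), (437,335) and (83,368), and the nozzle tip is (325,483). In the cS crop, the corners are (210,47), (492,193), (330,432) and (65,267), the nozzle tip is (118,237) and the bottle's foot is near y=557. Next I'll look at the caddy close up and fit the poses.

```bash
cat >> h.py <<'E'
def uc(pts,x0,y0,f): return (np.array(pts,float)+.5)/f-.5+np.array([x0,y0])
def Rz(a): return R.from_euler('z',a).as_matrix()
TILT=R.from_euler('y',-38,degrees=True).as_matrix()
def fit(f,x0):
    s=least_squares(f,x0); return s.x,np.abs(s.fun).reshape(-1,2).round(1).tolist()
E
python3 - <<'E'
from h import *
T=cam("top");S=cam("side")
a=cv2.resize(T["color"][205:275,415:485],None,fx=5.7,fy=5.7,interpolation=cv2.INTER_CUBIC)
b=cv2.resize(S["color"][325:411,400:500],None,fx=4,fy=4,interpolation=cv2.INTER_CUBIC)
o=np.zeros((400,800,3),np.uint8); o[:399,:399]=a; o[:344,400:]=b; cv2.imwrite("pics/cad.png",o)
# table
c=np.array([[85,102.5,0],[85,-102.5,0],[-85,-102.5,0],[-85,102.5,0]])/1e3
pt=uc([(57,80),(432,40),(437,335),(83,368)],285,130,5); ps=uc([(210,47),(492,193),(330,432),(65,267)],340,180,4.5)
def f(p):
    W=c@(Rz(p[2])@TILT).T+[p[0],p[1],.125]
    return np.r_[proj(T,W)-pt,proj(S,W)-ps].ravel()
p,e=fit(f,[.5,.1,0]); print("table",p,e)
# plate
c=np.array([[60,85,8],[60,-85,8],[-60,-85,8],[-60,85,8],[42,60,8],[42,-60,8]])/1e3
pb=uc([(47,118),(500,75),(533,388),(78,438),(116,158),(438,125)],205,210,8)
def g(p): return (proj(T,c@Rz(p[2]).T+[p[0],p[1],0])-pb).ravel()
q,e=fit(g,[.35,.3,0]); print("plate",q,e)
# bottle tip
def h(p): return np.r_[proj(T,p)-uc([(325,483)],285,130,5),proj(S,p)-uc([(118,237)],340,180,4.5)].ravel()
b,e=fit(h,[.4,.05,.2]); print("bottle",b,e)
print("foot side px crop",(proj(S,[[b[0],b[1],0]])-[340,180])*4.5, "top crop",(proj(T,[[b[0],b[1],0],[b[0],b[1],.15]])-[285,130])*5)
E
```

```text
table [0.63547758 0.01570937 0.08456304] [[0.0, 1.2], [0.8, 1.1], [1.0, 1.2], [0.8, 0.0], [1.2, 1.7], [0.3, 1.4], [0.9, 0.4], [0.5, 0.7]]
plate [0.46292145 0.297155   0.08062458] [[0.1, 0.1], [0.2, 0.6], [0.0, 0.2], [0.5, 0.1], [0.2, 0.2], [0.2, 0.0]]
bottle [ 0.47172154 -0.01059059  0.22067399] [[0.9, 1.2], [1.4, 0.2]]
foot side px crop [[ 85.76901513 520.61974612]] top crop [[295.33440465 529.34012085]
 [315.9821889  494.40014128]]
```

View pics/cad.png

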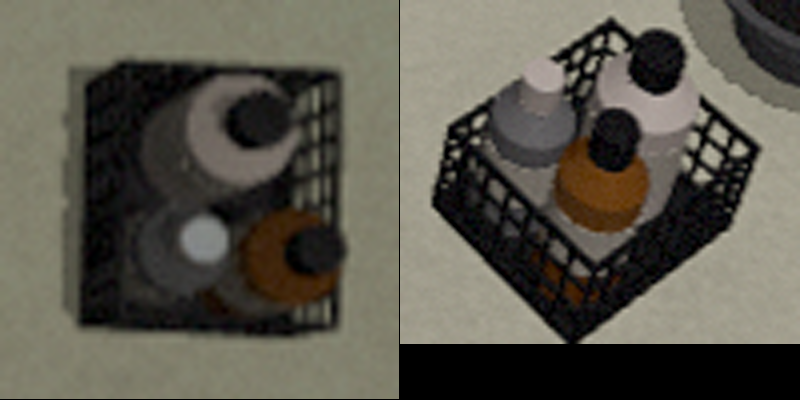

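The crop shows the caddy rim in the top view at (338,72), (338,325) and (120,65). In the side view, rim corners are at x-400 = (213,20), (50,128), (197,270), (358,148) and feet at (32,205), (172,343), (333,225).

```bash
python3 - <<'E'
from h import *
T=cam("top");S=cam("side")
c=np.array([[65,-55,77],[-65,-55,77],[65,55,77],[65,55,77],[-65,55,77],[-65,-55,77],[65,-55,77],[-65,55,0],[-65,-55,0],[65,-55,0],[-65,55,0]])/1e3
pt=uc([(338,72),(338,325),(120,65)],415,205,5.7)
ps=uc([(213,20),(50,128),(197,270),(358,148),(32,205),(172,343),(333,225)],400,325,4)
pl=uc([(80,322)],415,205,5.7)
def f(p):
    W=c@Rz(p[2]).T+[p[0],p[1],0]
    return np.r_[proj(T,W[:3])-pt,proj(S,W[3:10])-ps,proj(T,W[10:])-pl].ravel()
p,e=fit(f,[.45,-.3,0]); print("caddy",p,e)
# bottle: silhouettes. foot circle r=.03 z=0, r=.03 z=.15 points: compare ranges
b=np.array([.472,-.0106]); a=np.linspace(0,2*np.pi,60)
C=lambda z,r=.03:np.c_[b[0]+r*np.cos(a),b[1]+r*np.sin(a),0*a+z]
for n,D,x0,y0,k in(("top",T,285,130,5),("side",S,340,180,4.5)):
    for z in(0,.15 if n=="side" else .15): 
        q=(proj(D,C(z))-[x0,y0]+.5)*k; print(n,z,q.min(0).round(),q.max(0).round())
# pins for check
tp=[.6355,.0157,.125]
W=np.array([[.042,.06,.026],[.042,-.06,.026]])@(Rz(.0846)@TILT).T+tp
print("pin tips top",(proj(T,W)-[285,130]+.5)*5,"side",(proj(S,W)-[340,180]+.5)*4.5)
E
```

```text
caddy [ 0.44720613 -0.32137293 -0.07093459] [[1.5, 0.9], [1.4, 0.2], [1.2, 1.4], [0.7, 1.4], [0.8, 1.0], [0.3, 0.4], [0.8, 0.9], [0.6, 0.1], [0.4, 1.1], [0.8, 0.0], [0.9, 1.0]]
top 0 [248. 482.] [348. 581.]
top 0.15 [263. 441.] [374. 552.]
side 0 [ 38. 486.] [139. 561.]
side 0.15 [ 50. 300.] [159. 374.]
pin tips top [[146.65604776 171.28936155]
 [368.54207207 147.2615686 ]] side [[216.94605655 110.20663568]
 [378.32517747 199.86167527]]
```

```bash
cat >> h.py <<'E'
def rel(Rt,pt,first="rot"):
    """print turn (deg, tool axes) and shift (cm, in tool axes) from the present pose to the target"""
    s=r.get_state(); R0=R.from_rotvec(s["eef_rot"]).as_matrix(); p0=np.array(s["ee_pos"])
    rv=np.degrees(R.from_matrix(R0.T@Rt).as_rotvec()); d=np.array(pt)-p0
    print("t %.2f gap %.4f F %s q %s"%(s["t"],s["finger_gap"],np.round(s["wrist_force"],1),np.round(s["joint_positions"],2)))
    print("p",p0.round(4),"turn",rv.round(2),"|%.1f|"%np.linalg.norm(rv),"shift old axes",(R0.T@d*100).round(2),"new axes",(Rt.T@d*100).round(2))
def cols(y,z):
    y=np.array(y,float);z=np.array(z,float);z/=np.linalg.norm(z);y-=z*(y@z);y/=np.linalg.norm(y)
    return np.c_[np.cross(y,z),y,z]
s40,c40=np.sin(np.radians(40)),np.cos(np.radians(40))
RPUSH=cols([1,0,0],[0,-s40,-c40])
E
python3 - <<'E'
from h import *
rel(RPUSH,[.472,.171,.42])
rel(cols([1,0,0],[0,0,-1]),[.472,.171,.42])
E
```

```text
t 0.30 gap 0.0854 F [-0.1  0.6  0.2] q [ 1.13  0.05  1.4  -0.    1.69 -0.07]
p [0.1907 0.4891 0.4044] turn [ 23.91 -35.    65.75] |78.2| shift old axes [-37.77 -19.42  -1.55] new axes [-25.37  28.13  19.26]
t 0.30 gap 0.0854 F [-0.1  0.6  0.2] q [ 1.13  0.05  1.4  -0.    1.69 -0.07]
p [0.1907 0.4891 0.4044] turn [-2.00e-02  1.00e-02  6.87e+01] |68.7| shift old axes [-37.77 -19.42  -1.55] new axes [-31.81  28.13  -1.56]
```

{"op": "apply_moves", "data": {
  "rows": [
    {"rx": 1.6,"ry": -2.33,"rz": 4.38,"tx": 0,"ty": 0,"tz": 0,"fingers": 3.5},
    {"rx": 1.6,"ry": -2.33,"rz": 4.38,"tx": 0,"ty": 0,"tz": 0,"fingers": 3.5},
    {"rx": 1.6,"ry": -2.33,"rz": 4.38,"tx": 0,"ty": 0,"tz": 0,"fingers": 3.5},
    {"rx": 1.6,"ry": -2.33,"rz": 4.38,"tx": 0,"ty": 0,"tz": 0,"fingers": 3.5},
    {"rx": 1.6,"ry": -2.33,"rz": 4.38,"tx": 0,"ty": 0,"tz": 0,"fingers": 3.5}
  ]
}}

```text
t: 0.72
ee_pos: [0.1907, 0.4891, 0.4047]
eef_rot: [1.096, 2.745, -0.26]
wrist_force: [-0.6, -0.1, -0.8]
finger_gap: 0.0351
gripper_force: 0.0
```

{"op": "apply_moves", "data": {
  "rows": [
    {"rx": 1.6,"ry": -2.33,"rz": 4.38,"tx": 0,"ty": 0,"tz": 0,"fingers": 3.5},
    {"rx": 1.6,"ry": -2.33,"rz": 4.38,"tx": 0,"ty": 0,"tz": 0,"fingers": 3.5},
    {"rx": 1.6,"ry": -2.33,"rz": 4.38,"tx": 0,"ty": 0,"tz": 0,"fingers": 3.5},
    {"rx": 1.6,"ry": -2.33,"rz": 4.38,"tx": 0,"ty": 0,"tz": 0,"fingers": 3.5},
    {"rx": 1.6,"ry": -2.33,"rz": 4.38,"tx": 0,"ty": 0,"tz": 0,"fingers": 3.5}
  ]
}}

```text
t: 1.13
ee_pos: [0.1907, 0.4892, 0.4046]
eef_rot: [1.508, 2.312, -0.482]
wrist_force: [-0.2, 0.2, -0.1]
finger_gap: 0.035
gripper_force: 0.0
```

{"op": "apply_moves", "data": {
  "rows": [
    {"rx": 1.6,"ry": -2.33,"rz": 4.38,"tx": 0,"ty": 0,"tz": 0,"fingers": 3.5},
    {"rx": 1.6,"ry": -2.33,"rz": 4.38,"tx": 0,"ty": 0,"tz": 0,"fingers": 3.5},
    {"rx": 1.6,"ry": -2.33,"rz": 4.38,"tx": 0,"ty": 0,"tz": 0,"fingers": 3.5},
    {"rx": 1.6,"ry": -2.33,"rz": 4.38,"tx": 0,"ty": 0,"tz": 0,"fingers": 3.5},
    {"rx": 1.6,"ry": -2.33,"rz": 4.38,"tx": 0,"ty": 0,"tz": 0,"fingers": 3.5}
  ]
}}

```text
t: 1.55
ee_pos: [0.1906, 0.4892, 0.4046]
eef_rot: [1.819, 1.813, -0.664]
wrist_force: [-0.3, -0.1, -0.6]
finger_gap: 0.0352
gripper_force: 0.0
```

```bash
python3 -c "
from h import *
rel(RPUSH,[.472,.19,.40])"
```

```text
t 1.55 gap 0.0352 F [-0.3 -0.1 -0.6] q [ 1.18  0.24  1.24 -0.33  2.29  1.04]
p [0.1906 0.4892 0.4046] turn [-0.12  0.11 -0.13] |0.2| shift old axes [-22.52  28.23  19.57] new axes [-22.62  28.14  19.59]
```

{"op": "apply_moves", "data": {
  "rows": [
    {"rx": 0,"ry": 0,"rz": 0,"tx": -1.51,"ty": 1.88,"tz": 1.31,"fingers": 3.5},
    {"rx": 0,"ry": 0,"rz": 0,"tx": -1.51,"ty": 1.88,"tz": 1.31,"fingers": 3.5},
    {"rx": 0,"ry": 0,"rz": 0,"tx": -1.51,"ty": 1.88,"tz": 1.31,"fingers": 3.5},
    {"rx": 0,"ry": 0,"rz": 0,"tx": -1.51,"ty": 1.88,"tz": 1.31,"fingers": 3.5},
    {"rx": 0,"ry": 0,"rz": 0,"tx": -1.51,"ty": 1.88,"tz": 1.31,"fingers": 3.5}
  ]
}}

```text
t: 1.97
ee_pos: [0.2854, 0.3882, 0.4028]
eef_rot: [1.816, 1.819, -0.663]
wrist_force: [-0.0, 0.0, -0.4]
finger_gap: 0.0353
gripper_force: 0.0
```

{"op": "apply_moves", "data": {
  "rows": [
    {"rx": 0,"ry": 0,"rz": 0,"tx": -1.51,"ty": 1.88,"tz": 1.31,"fingers": 3.5},
    {"rx": 0,"ry": 0,"rz": 0,"tx": -1.51,"ty": 1.88,"tz": 1.31,"fingers": 3.5},
    {"rx": 0,"ry": 0,"rz": 0,"tx": -1.51,"ty": 1.88,"tz": 1.31,"fingers": 3.5},
    {"rx": 0,"ry": 0,"rz": 0,"tx": -1.51,"ty": 1.88,"tz": 1.31,"fingers": 3.5},
    {"rx": 0,"ry": 0,"rz": 0,"tx": -1.51,"ty": 1.88,"tz": 1.31,"fingers": 3.5}
  ]
}}

```text
t: 2.38
ee_pos: [0.3795, 0.2882, 0.4011]
eef_rot: [1.817, 1.818, -0.662]
wrist_force: [0.9, 0.3, -0.2]
finger_gap: 0.0351
gripper_force: 0.0
```

{"op": "apply_moves", "data": {
  "rows": [
    {"rx": 0,"ry": 0,"rz": 0,"tx": -1.51,"ty": 1.88,"tz": 1.31,"fingers": 3.5},
    {"rx": 0,"ry": 0,"rz": 0,"tx": -1.51,"ty": 1.88,"tz": 1.31,"fingers": 3.5},
    {"rx": 0,"ry": 0,"rz": 0,"tx": -1.51,"ty": 1.88,"tz": 1.31,"fingers": 3.5},
    {"rx": 0,"ry": 0,"rz": 0,"tx": -1.51,"ty": 1.88,"tz": 1.31,"fingers": 3.5},
    {"rx": 0,"ry": 0,"rz": 0,"tx": -1.51,"ty": 1.88,"tz": 1.31,"fingers": 3.5}
  ]
}}

```text
t: 2.8
ee_pos: [0.4735, 0.1883, 0.3992]
eef_rot: [1.817, 1.818, -0.663]
wrist_force: [-0.1, -0.5, -0.4]
finger_gap: 0.0351
gripper_force: 0.0
```

```bash
python3 -c "
from h import *
rel(RPUSH,[.472,.18,.158])"
```

```text
t 2.80 gap 0.0351 F [-0.1 -0.5 -0.4] q [ 0.43  0.1   1.41 -0.66  1.89  0.3 ]
p [0.4735 0.1883 0.3992] turn [-0.06 -0.02  0.08] |0.1| shift old axes [14.86 -0.11 19.01] new axes [14.87 -0.15 19.01]
```

{"op": "apply_moves", "data": {
  "rows": [
    {"rx": 0,"ry": 0,"rz": 0,"tx": 1.48,"ty": 0,"tz": 1.9,"fingers": 3.5},
    {"rx": 0,"ry": 0,"rz": 0,"tx": 1.48,"ty": 0,"tz": 1.9,"fingers": 3.5},
    {"rx": 0,"ry": 0,"rz": 0,"tx": 1.48,"ty": 0,"tz": 1.9,"fingers": 3.5},
    {"rx": 0,"ry": 0,"rz": 0,"tx": 1.48,"ty": 0,"tz": 1.9,"fingers": 3.5},
    {"rx": 0,"ry": 0,"rz": 0,"tx": 1.48,"ty": 0,"tz": 1.9,"fingers": 3.5}
  ]
}}

```text
t: 3.22
ee_pos: [0.4725, 0.1849, 0.2777]
eef_rot: [1.817, 1.818, -0.663]
wrist_force: [0.7, -0.6, 0.4]
finger_gap: 0.0348
gripper_force: 0.0
```

{"op": "apply_moves", "data": {
  "rows": [
    {"rx": 0,"ry": 0,"rz": 0,"tx": 1.48,"ty": 0,"tz": 1.9,"fingers": 3.5},
    {"rx": 0,"ry": 0,"rz": 0,"tx": 1.48,"ty": 0,"tz": 1.9,"fingers": 3.5},
    {"rx": 0,"ry": 0,"rz": 0,"tx": 1.48,"ty": 0,"tz": 1.9,"fingers": 3.5},
    {"rx": 0,"ry": 0,"rz": 0,"tx": 1.48,"ty": 0,"tz": 1.9,"fingers": 3.5},
    {"rx": 0,"ry": 0,"rz": 0,"tx": 1.48,"ty": 0,"tz": 1.9,"fingers": 3.5}
  ]
}}

```text
t: 3.63
ee_pos: [0.4723, 0.1807, 0.1574]
eef_rot: [1.817, 1.818, -0.662]
wrist_force: [-0.9, 0.6, 0.9]
finger_gap: 0.0355
gripper_force: 0.0
```

```bash
python3 - <<'E'
from h import *
rel(RPUSH,[.472,.12,.158])
T=cam("top");S=cam("side")
a=cv2.resize(T["color"][195:275,290:390],None,fx=4,fy=4,interpolation=cv2.INTER_CUBIC)
b=cv2.resize(S["color"][210:330,310:410],None,fx=4,fy=4,interpolation=cv2.INTER_CUBIC)
o=np.zeros((480,800,3),np.uint8); o[:320,:400]=a; o[:,400:]=b; cv2.imwrite("pics/p1.png",o)
E
```

```text
t 3.63 gap 0.0355 F [-0.9  0.6  0.9] q [ 0.42  0.35  1.63 -0.63  1.5   0.58]
p [0.4723 0.1807 0.1574] turn [-0.06 -0.04  0.07] |0.1| shift old axes [-4.69 -0.03  3.85] new axes [-4.68 -0.03  3.85]
```

View pics/p1.png

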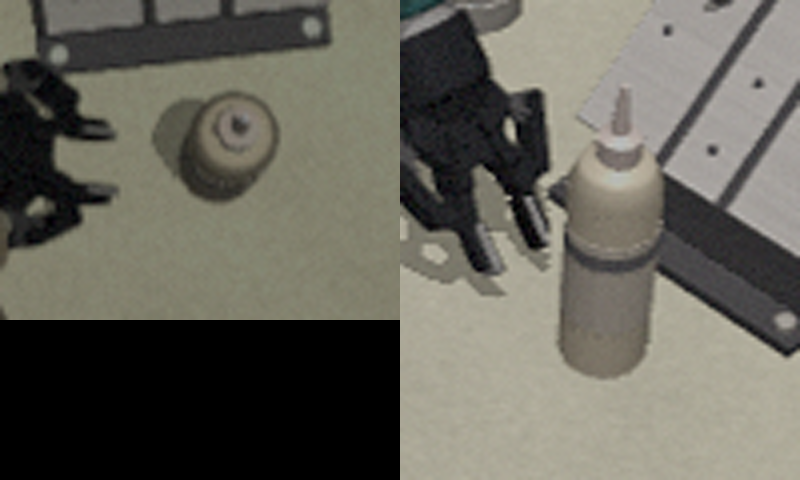

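The crop shows the fingers at (115,130) and (115,193), straddling the line to the bottle's foot at about (218,165). They are aligned and clear of the bench, so I'll push slowly along -y.

{"op": "apply_moves", "data": {
  "rows": [
    {"rx": 0,"ry": 0,"rz": 0,"tx": -0.766,"ty": 0,"tz": 0.643,"fingers": 3.5},
    {"rx": 0,"ry": 0,"rz": 0,"tx": -0.766,"ty": 0,"tz": 0.643,"fingers": 3.5},
    {"rx": 0,"ry": 0,"rz": 0,"tx": -0.766,"ty": 0,"tz": 0.643,"fingers": 3.5},
    {"rx": 0,"ry": 0,"rz": 0,"tx": -0.766,"ty": 0,"tz": 0.643,"fingers": 3.5},
    {"rx": 0,"ry": 0,"rz": 0,"tx": -0.46,"ty": 0,"tz": 0.386,"fingers": 3.5}
  ]
}}

```text
t: 4.15
ee_pos: [0.4726, 0.1332, 0.1596]
eef_rot: [1.818, 1.816, -0.661]
wrist_force: [-0.6, -0.4, -0.2]
finger_gap: 0.0347
gripper_force: 0.0
```

{"op": "apply_moves", "data": {
  "rows": [
    {"rx": 0,"ry": 0,"rz": 0,"tx": -0.46,"ty": 0,"tz": 0.386,"fingers": 3.5},
    {"rx": 0,"ry": 0,"rz": 0,"tx": -0.613,"ty": 0,"tz": 0.514,"fingers": 3.5},
    {"rx": 0,"ry": 0,"rz": 0,"tx": -0.613,"ty": 0,"tz": 0.514,"fingers": 3.5},
    {"rx": 0,"ry": 0,"rz": 0,"tx": -0.613,"ty": 0,"tz": 0.514,"fingers": 3.5},
    {"rx": 0,"ry": 0,"rz": 0,"tx": -0.613,"ty": 0,"tz": 0.514,"fingers": 3.5}
  ]
}}

```text
t: 4.57
ee_pos: [0.4725, 0.0962, 0.1589]
eef_rot: [1.816, 1.818, -0.662]
wrist_force: [-0.5, 4.2, 3.3]
finger_gap: 0.035
gripper_force: 2.2
```

{"op": "apply_moves", "data": {
  "rows": [
    {"rx": 0,"ry": 0,"rz": 0,"tx": -0.613,"ty": 0,"tz": 0.514,"fingers": 3.5},
    {"rx": 0,"ry": 0,"rz": 0,"tx": -0.613,"ty": 0,"tz": 0.514,"fingers": 3.5},
    {"rx": 0,"ry": 0,"rz": 0,"tx": -0.613,"ty": 0,"tz": 0.514,"fingers": 3.5},
    {"rx": 0,"ry": 0,"rz": 0,"tx": -0.613,"ty": 0,"tz": 0.514,"fingers": 3.5},
    {"rx": 0,"ry": 0,"rz": 0,"tx": -0.613,"ty": 0,"tz": 0.514,"fingers": 3.5}
  ]
}}

```text
t: 4.98
ee_pos: [0.4724, 0.0559, 0.1586]
eef_rot: [1.817, 1.818, -0.663]
wrist_force: [0.2, 4.2, 3.5]
finger_gap: 0.0348
gripper_force: 2.5
```

```bash
cat >> h.py <<'E'
def bottle():
    """bottle pose by template matching its head against the first pictures (tip at .472,-.0106,.22)"""
    out=[]
    for n,(u,v),z in(("top",(350,226.5),6),("side",(366,240),10)):
        t0=cv2.imread(f"pics/{n}0.png"); d=cam(n); t=t0[int(v)-z:int(v)+z,int(u)-z:int(u)+z]
        m=cv2.matchTemplate(d["color"],t,cv2.TM_CCOEFF_NORMED); _,s,_,l=cv2.minMaxLoc(m)
        out.append((d,np.array(l)-[int(u)-z,int(v)-z],s))
    b0=np.array([.472,-.0106,.22])
    def f(p): return np.r_[[proj(d,p)[0]-proj(d,b0)[0]-k for d,k,s in out]].ravel()
    p,e=fit(f,b0); print("bottle tip",p.round(4),"res",e,[ (k.tolist(),round(float(s),2)) for d,k,s in out])
E
python3 - <<'E'
from h import *
rel(RPUSH,[.472,-.05,.158]); bottle()
E
```

```text
t 4.98 gap 0.0348 F [0.2 4.2 3.5] q [ 0.18  0.24  1.77 -0.7   1.35  0.42]
p [0.4724 0.0559 0.1586] turn [-0.06 -0.01  0.07] |0.1| shift old axes [-8.08 -0.04  6.85] new axes [-8.08 -0.04  6.85]
bottle tip [ 0.4629 -0.069   0.3744] res [[5.4, 6.9], [8.1, 1.3]] [([27, 0], 0.86), ([29, -42], 0.54)]
```

{"op": "apply_moves", "data": {
  "rows": [
    {"rx": 0,"ry": 0,"rz": 0,"tx": -0.613,"ty": 0,"tz": 0.514,"fingers": 3.5},
    {"rx": 0,"ry": 0,"rz": 0,"tx": -0.613,"ty": 0,"tz": 0.514,"fingers": 3.5},
    {"rx": 0,"ry": 0,"rz": 0,"tx": -0.613,"ty": 0,"tz": 0.514,"fingers": 3.5},
    {"rx": 0,"ry": 0,"rz": 0,"tx": -0.613,"ty": 0,"tz": 0.514,"fingers": 3.5},
    {"rx": 0,"ry": 0,"rz": 0,"tx": -0.613,"ty": 0,"tz": 0.514,"fingers": 3.5}
  ]
}}

```text
t: 5.5
ee_pos: [0.4722, 0.0158, 0.1582]
eef_rot: [1.817, 1.819, -0.663]
wrist_force: [0.7, 2.2, -1.2]
finger_gap: 0.0352
gripper_force: 1.1
```

{"op": "apply_moves", "data": {
  "rows": [
    {"rx": 0,"ry": 0,"rz": 0,"tx": -0.613,"ty": 0,"tz": 0.514,"fingers": 3.5},
    {"rx": 0,"ry": 0,"rz": 0,"tx": -0.613,"ty": 0,"tz": 0.514,"fingers": 3.5},
    {"rx": 0,"ry": 0,"rz": 0,"tx": -0.613,"ty": 0,"tz": 0.514,"fingers": 3.5},
    {"rx": 0,"ry": 0,"rz": 0,"tx": -0.613,"ty": 0,"tz": 0.514,"fingers": 3.5},
    {"rx": 0,"ry": 0,"rz": 0,"tx": -0.613,"ty": 0,"tz": 0.514,"fingers": 3.5}
  ]
}}

```text
t: 5.92
ee_pos: [0.4724, -0.0241, 0.1585]
eef_rot: [1.817, 1.818, -0.663]
wrist_force: [0.3, 2.6, -1.0]
finger_gap: 0.035
gripper_force: 1.1
```

{"op": "apply_moves", "data": {
  "rows": [
    {"rx": 0,"ry": 0,"rz": 0,"tx": -0.613,"ty": 0,"tz": 0.514,"fingers": 3.5},
    {"rx": 0,"ry": 0,"rz": 0,"tx": -0.613,"ty": 0,"tz": 0.514,"fingers": 3.5},
    {"rx": 0,"ry": 0,"rz": 0,"tx": -0.613,"ty": 0,"tz": 0.514,"fingers": 3.5},
    {"rx": 0,"ry": 0,"rz": 0,"tx": -0.613,"ty": 0,"tz": 0.514,"fingers": 3.5},
    {"rx": 0,"ry": 0,"rz": 0,"tx": -0.46,"ty": 0,"tz": 0.386,"fingers": 3.5}
  ]
}}

```text
t: 6.33
ee_pos: [0.4724, -0.0622, 0.1586]
eef_rot: [1.817, 1.818, -0.663]
wrist_force: [-0.4, 2.1, 0.0]
finger_gap: 0.035
gripper_force: 1.1
```

```bash
python3 - <<'E'
from h import *
rel(RPUSH,[.472,-.09,.158])
T=cam("top");S=cam("side")
a=cv2.resize(T["color"][205:275,385:485],None,fx=4,fy=4,interpolation=cv2.INTER_CUBIC)
b=cv2.resize(S["color"][290:410,390:490],None,fx=4,fy=4,interpolation=cv2.INTER_CUBIC)
o=np.zeros((480,800,3),np.uint8); o[:280,:400]=a; o[:,400:]=b; cv2.imwrite("pics/p2.png",o)
E
```

```text
t 6.33 gap 0.0350 F [-0.4  2.1  0. ] q [-0.06  0.2   1.82 -0.76  1.19  0.25]
p [ 0.4724 -0.0622  0.1586] turn [-0.07 -0.01  0.06] |0.1| shift old axes [-2.09 -0.04  1.83] new axes [-2.09 -0.04  1.83]
```

View pics/p2.png

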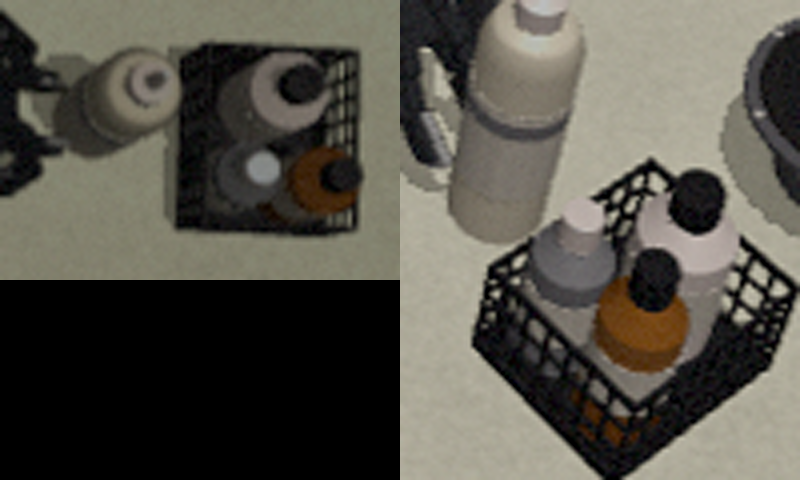

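The bottle stands upright in the cradle. In the top crop its shoulder's right edge is at (182,95), its foot's left edge at about (57,110) and its bottom at about 158. In the side crop its foot spans x 448–546 with its bottom at about 243. The caddy's near left foot is at top crop (178,228), with the rim at about 207. Next I'll compute the gap.

```bash
python3 - <<'E'
from h import *
T=cam("top");S=cam("side"); a=np.linspace(0,2*np.pi,90)
obs=dict(a=182,b=57,c=158,d=48,e=146,f=243)
def pr(b):
    C=lambda z:np.c_[b[0]+.03*np.cos(a),b[1]+.03*np.sin(a),0*a+z]
    t=lambda z:(proj(T,C(z))-[385,205]+.5)*4; s=lambda z:(proj(S,C(z))-[390,290]+.5)*4
    return np.array([t(.145)[:,0].max(),t(0)[:,0].min(),t(0)[:,1].max(),s(0)[:,0].min(),s(0)[:,0].max(),s(0)[:,1].max()])
o=np.array(list(obs.values()))
s=least_squares(lambda b:pr(b)-o,[.47,-.2]); print("bottle",s.x,s.fun/4)
def cad(p):
    c=np.array([[-65,55,0],[65,55,0],[-65,55,77],[65,55,77],[65,-55,77],[-65,-55,77]])/1e3@Rz(p[2]).T+[p[0],p[1],0]
    return (proj(T,c)-[385,205]+.5)*4,(proj(S,c)-[390,290]+.5)*4
for q in cad([.4472,-.3214,-.071]): print(q.round().tolist())
E
```

```text
bottle [ 0.47334859 -0.20349552] [ 0.51043149 -0.3502357  -0.44369708 -0.2786876  -0.11015244  0.159051  ]
[[180.0, 230.0], [182.0, 58.0], [207.0, 223.0], [209.0, 41.0], [364.0, 47.0], [363.0, 229.0]]
[[70.0, 345.0], [228.0, 237.0], [87.0, 264.0], [251.0, 155.0], [402.0, 285.0], [236.0, 409.0]]
```

Bottle is at (0.473, -0.2035) and the gap to the caddy is about 31 mm. I'll push another 25 mm, slowly.

{"op": "apply_moves", "data": {
  "rows": [
    {"rx": 0,"ry": 0,"rz": 0,"tx": -0.46,"ty": 0,"tz": 0.386,"fingers": 3.5},
    {"rx": 0,"ry": 0,"rz": 0,"tx": -0.46,"ty": 0,"tz": 0.386,"fingers": 3.5},
    {"rx": 0,"ry": 0,"rz": 0,"tx": -0.46,"ty": 0,"tz": 0.386,"fingers": 3.5},
    {"rx": 0,"ry": 0,"rz": 0,"tx": -0.345,"ty": 0,"tz": 0.29,"fingers": 3.5},
    {"rx": 0,"ry": 0,"rz": 0,"tx": -0.23,"ty": 0,"tz": 0.193,"fingers": 3.5}
  ]
}}

```text
t: 6.95
ee_pos: [0.4724, -0.0874, 0.1585]
eef_rot: [1.817, 1.818, -0.663]
wrist_force: [-0.1, 2.6, 0.3]
finger_gap: 0.0348
gripper_force: 1.2
```

```bash
python3 - <<'E'
from h import *
rel(RPUSH,[.472,-.09,.158])
T=cam("top");S=cam("side")
a=cv2.resize(T["color"][205:275,385:485],None,fx=4,fy=4,interpolation=cv2.INTER_CUBIC)
b=cv2.resize(S["color"][290:410,390:490],None,fx=4,fy=4,interpolation=cv2.INTER_CUBIC)
o=np.zeros((480,800,3),np.uint8); o[:280,:400]=a; o[:,400:]=b; cv2.imwrite("pics/p3.png",o)
# caddy shift since p2
p=cv2.imread("pics/p2.png")
for (y,x,h,w) in((30,290,210,80),(220,470,240,330)):
    m=cv2.matchTemplate(o,p[y+10:y+h-10,x+10:x+w-20],cv2.TM_CCOEFF_NORMED);print(np.array(cv2.minMaxLoc(m)[3])-[x+10,y+10],cv2.minMaxLoc(m)[1])
E
```

```text
t 6.95 gap 0.0348 F [-0.1  2.6  0.3] q [-0.12  0.2   1.82 -0.77  1.16  0.22]
p [ 0.4724 -0.0874  0.1585] turn [-0.08 -0.02  0.06] |0.1| shift old axes [-0.16 -0.04  0.2 ] new axes [-0.16 -0.04  0.2 ]
[0 0] 0.9913350939750671
[0 0] 0.9932858943939209
```

Bottle gap is about 6 mm by calculation, the caddy has not moved and there was no contact force. I'll retreat along +y and then go up.

{"op": "apply_moves", "data": {
  "rows": [
    {"rx": 0,"ry": 0,"rz": 0,"tx": 0.766,"ty": 0,"tz": -0.643,"fingers": 3.5},
    {"rx": 0,"ry": 0,"rz": 0,"tx": 1.53,"ty": 0,"tz": -1.29,"fingers": 3.5},
    {"rx": 0,"ry": 0,"rz": 0,"tx": 1.53,"ty": 0,"tz": -1.29,"fingers": 3.5},
    {"rx": 0,"ry": 0,"rz": 0,"tx": 1.53,"ty": 0,"tz": -1.29,"fingers": 3.5},
    {"rx": 0,"ry": 0,"rz": 0,"tx": 1.53,"ty": 0,"tz": -1.29,"fingers": 3.5}
  ]
}}

```text
t: 7.47
ee_pos: [0.4722, 0.0047, 0.1588]
eef_rot: [1.816, 1.818, -0.663]
wrist_force: [-0.0, 0.4, 0.8]
finger_gap: 0.0348
gripper_force: 0.0
```

{"op": "apply_moves", "data": {
  "rows": [
    {"rx": 0,"ry": 0,"rz": 0,"tx": -1.8,"ty": 0,"tz": -2.15,"fingers": 6},
    {"rx": 0,"ry": 0,"rz": 0,"tx": -1.8,"ty": 0,"tz": -2.15,"fingers": 6},
    {"rx": 0,"ry": 0,"rz": 0,"tx": -1.8,"ty": 0,"tz": -2.15,"fingers": 6},
    {"rx": 0,"ry": 0,"rz": 0,"tx": -1.8,"ty": 0,"tz": -2.15,"fingers": 6},
    {"rx": 0,"ry": 0,"rz": 0,"tx": -1.8,"ty": 0,"tz": -2.15,"fingers": 6}
  ]
}}

```text
t: 7.88
ee_pos: [0.4723, 0.0041, 0.3003]
eef_rot: [1.816, 1.819, -0.663]
wrist_force: [0.1, 0.5, 0.1]
finger_gap: 0.0601
gripper_force: 0.0
```

```bash
cat >> h.py <<'E'
yw=.0806
RGR=cols([np.cos(yw),np.sin(yw),0],[0,0,-1])
E
python3 - <<'E'
from h import *
rel(RGR,[.463,.297,.30])
d=cam("side");cv2.imwrite("pics/s4.png",d["color"]);d=cam("top");cv2.imwrite("pics/t4.png",d["color"])
E
```

```text
t 7.88 gap 0.0601 F [0.1 0.5 0.1] q [ 0.08  0.    1.71 -0.7   1.51  0.15]
p [0.4723 0.0041 0.3003] turn [-1.69 39.96 -4.34] |40.2| shift old axes [ 22.46  -0.9  -18.79] new axes [29.27  1.43  0.03]
```

{"op": "apply_moves", "data": {
  "rows": [
    {"rx": -0.2,"ry": 5.0,"rz": -0.54,"tx": 0,"ty": 0,"tz": 0,"fingers": 6},
    {"rx": -0.21,"ry": 5.0,"rz": -0.54,"tx": 0,"ty": 0,"tz": 0,"fingers": 6},
    {"rx": -0.21,"ry": 5.0,"rz": -0.54,"tx": 0,"ty": 0,"tz": 0,"fingers": 6},
    {"rx": -0.21,"ry": 5.0,"rz": -0.54,"tx": 0,"ty": 0,"tz": 0,"fingers": 6},
    {"rx": -0.21,"ry": 5.0,"rz": -0.54,"tx": 0,"ty": 0,"tz": 0,"fingers": 6}
  ]
}}

```text
t: 8.4
ee_pos: [0.4724, 0.004, 0.2983]
eef_rot: [2.03, 2.138, -0.271]
wrist_force: [0.0, -0.2, -0.4]
finger_gap: 0.0602
gripper_force: 0.0
```

{"op": "apply_moves", "data": {
  "rows": [
    {"rx": -0.21,"ry": 5.0,"rz": -0.54,"tx": 0,"ty": 0,"tz": 0,"fingers": 6},
    {"rx": -0.21,"ry": 5.0,"rz": -0.54,"tx": 0,"ty": 0,"tz": 0,"fingers": 6},
    {"rx": -0.21,"ry": 5.0,"rz": -0.54,"tx": 0,"ty": 0,"tz": 0,"fingers": 6},
    {"rx": 0,"ry": 0,"rz": 0,"tx": 2.44,"ty": 0.12,"tz": 0,"fingers": 6},
    {"rx": 0,"ry": 0,"rz": 0,"tx": 2.44,"ty": 0.12,"tz": 0,"fingers": 6}
  ]
}}

```text
t: 8.82
ee_pos: [0.471, 0.0522, 0.2982]
eef_rot: [-2.134, -2.303, 0.001]
wrist_force: [0.2, -0.1, 0.8]
finger_gap: 0.0599
gripper_force: 0.0
```

{"op": "apply_moves", "data": {
  "rows": [
    {"rx": 0,"ry": 0,"rz": 0,"tx": 2.44,"ty": 0.12,"tz": 0,"fingers": 6},
    {"rx": 0,"ry": 0,"rz": 0,"tx": 2.44,"ty": 0.12,"tz": 0,"fingers": 6},
    {"rx": 0,"ry": 0,"rz": 0,"tx": 2.44,"ty": 0.12,"tz": 0,"fingers": 6},
    {"rx": 0,"ry": 0,"rz": 0,"tx": 2.44,"ty": 0.12,"tz": 0,"fingers": 6},
    {"rx": 0,"ry": 0,"rz": 0,"tx": 2.44,"ty": 0.12,"tz": 0,"fingers": 6}
  ]
}}

```text
t: 9.23
ee_pos: [0.4668, 0.176, 0.2982]
eef_rot: [-2.13, -2.307, 0.002]
wrist_force: [0.4, 0.0, 0.8]
finger_gap: 0.0597
gripper_force: 0.0
```

{"op": "apply_moves", "data": {
  "rows": [
    {"rx": 0,"ry": 0,"rz": 0,"tx": 2.44,"ty": 0.12,"tz": 0,"fingers": 6},
    {"rx": 0,"ry": 0,"rz": 0,"tx": 2.44,"ty": 0.12,"tz": 0,"fingers": 6},
    {"rx": 0,"ry": 0,"rz": 0,"tx": 2.44,"ty": 0.12,"tz": 0,"fingers": 6},
    {"rx": 0,"ry": 0,"rz": 0,"tx": 2.44,"ty": 0.12,"tz": 0,"fingers": 6},
    {"rx": 0,"ry": 0,"rz": 0,"tx": 2.44,"ty": 0.12,"tz": 0,"fingers": 6}
  ]
}}

```text
t: 9.65
ee_pos: [0.463, 0.2981, 0.2982]
eef_rot: [-2.131, -2.307, 0.002]
wrist_force: [0.8, -1.0, 0.9]
finger_gap: 0.0599
gripper_force: 0.0
```

```bash
python3 - <<'E'
from h import *
rel(RGR,[.463,.297,.20])
E
```

```text
t 9.65 gap 0.0599 F [ 0.8 -1.   0.9] q [0.5  0.18 1.47 0.   1.49 0.43]
p [0.463  0.2981 0.2982] turn [-0.11  0.02 -0.05] |0.1| shift old axes [-0.1   0.01  9.82] new axes [-0.11 -0.01  9.82]
```

{"op": "apply_moves", "data": {
  "rows": [
    {"rx": 0,"ry": 0,"rz": 0,"tx": -0.1,"ty": 0,"tz": 3,"fingers": 6},
    {"rx": 0,"ry": 0,"rz": 0,"tx": 0,"ty": 0,"tz": 3,"fingers": 6},
    {"rx": 0,"ry": 0,"rz": 0,"tx": 0,"ty": 0,"tz": 2,"fingers": 6},
    {"rx": 0,"ry": 0,"rz": 0,"tx": 0,"ty": 0,"tz": 1,"fingers": 6},
    {"rx": 0,"ry": 0,"rz": 0,"tx": 0,"ty": 0,"tz": 0.75,"fingers": 6}
  ]
}}

```text
t: 10.07
ee_pos: [0.4632, 0.2956, 0.1997]
eef_rot: [-2.13, -2.307, 0.004]
wrist_force: [1.8, -0.1, 0.4]
finger_gap: 0.0598
gripper_force: 0.0
```

{"op": "apply_moves", "data": {
  "rows": [
    {"rx": 0,"ry": 0,"rz": 0,"tx": 0,"ty": 0,"tz": 0,"fingers": 3},
    {"rx": 0,"ry": 0,"rz": 0,"tx": 0,"ty": 0,"tz": 0,"fingers": 2},
    {"rx": 0,"ry": 0,"rz": 0,"tx": 0,"ty": 0,"tz": 0,"fingers": 0.5},
    {"rx": 0,"ry": 0,"rz": 0,"tx": 0,"ty": 0,"tz": 0,"fingers": 0.5},
    {"rx": 0,"ry": 0,"rz": 0,"tx": 0,"ty": 0,"tz": 0,"fingers": 0.5}
  ]
}}

```text
t: 10.48
ee_pos: [0.4643, 0.2957, 0.2034]
eef_rot: [2.132, 2.308, 0.005]
wrist_force: [-1.1, 0.7, 5.4]
finger_gap: 0.013
gripper_force: 60.9
```

```bash
python3 - <<'E'
from h import *
rel(RGR,[.463,.297,.20])
d=cam("top");im=d["color"]
# plate's ringed top still seen? re-measure plate rect by brightness in region
E
```

```text
t 10.48 gap 0.0130 F [-1.1  0.7  5.4] q [0.5  0.28 1.56 0.   1.3  0.42]
p [0.4643 0.2957 0.2034] turn [ 0.14 -0.11 -0.08] |0.2| shift old axes [ 0.14 -0.12  0.34] new axes [ 0.14 -0.12  0.34]
```

```bash
python3 - <<'E'
from h import *
T=cam("top");S=cam("side")
pt=uc([(57,80),(432,40),(437,335),(83,368)],285,130,5); ps=uc([(210,47),(492,193),(330,432),(65,267)],340,180,4.5)
for name,zs,use in(("both",0,"ts"),("both,-14 side right",-.014,"ts"),("top only",0,"t"),("side",0,"s"),("side -14",-.014,"s")):
    ct=np.array([[85,102.5,-14],[85,-102.5,-14],[-85,-102.5,0],[-85,102.5,0]])/1e3
    cs=np.array([[85,102.5,0],[85,-102.5,zs*1e3],[-85,-102.5,zs*1e3],[-85,102.5,0]])/1e3
    def W(p,c): return c@(Rz(p[2])@TILT).T+[p[0],p[1],.125]
    def f(p):
        o=[]
        if "t" in use:o.append(proj(T,W(p,ct))-pt)
        if "s" in use:o.append(proj(S,W(p,cs))-ps)
        return np.vstack(o).ravel()
    p,e=fit(f,[.63,.01,.08]); print(name,p.round(4),e)
    P=np.array([[.042,.06,.026],[.042,-.06,.026],[.042,.06,.0],[.042,-.06,.0]])
    print("  pins top",((proj(T,W(p,P))-[285,130]+.5)*5).round().tolist(),"side",((proj(S,W(p,P))-[340,180]+.5)*4.5).round().tolist())
E
```

```text
both [0.6338 0.015  0.0833] [[0.1, 0.1], [0.2, 0.0], [1.2, 0.6], [1.0, 0.5], [1.0, 1.4], [0.5, 1.0], [1.2, 0.1], [0.8, 0.4]]
  pins top [[148.0, 174.0], [370.0, 150.0], [144.0, 156.0], [363.0, 133.0]] side [[216.0, 112.0], [377.0, 202.0], [229.0, 128.0], [389.0, 217.0]]
both,-14 side right [0.6339 0.0165 0.0825] [[0.5, 0.1], [0.3, 0.0], [0.7, 0.6], [0.4, 0.5], [0.7, 1.6], [0.3, 0.6], [0.1, 1.1], [1.1, 0.7]]
  pins top [[145.0, 174.0], [367.0, 150.0], [142.0, 156.0], [360.0, 133.0]] side [[214.0, 111.0], [375.0, 200.0], [228.0, 126.0], [387.0, 216.0]]
top only [0.6338 0.0168 0.072 ] [[0.3, 0.5], [0.1, 0.4], [0.4, 0.1], [0.1, 0.2]]
  pins top [[145.0, 173.0], [367.0, 152.0], [142.0, 155.0], [360.0, 134.0]] side [[215.0, 110.0], [374.0, 201.0], [228.0, 126.0], [386.0, 216.0]]
side [0.6327 0.0126 0.0981] [[0.7, 0.7], [0.0, 0.8], [0.1, 0.7], [0.6, 0.6]]
  pins top [[152.0, 178.0], [374.0, 151.0], [148.0, 159.0], [366.0, 133.0]] side [[216.0, 115.0], [380.0, 204.0], [229.0, 130.0], [391.0, 219.0]]
side -14 [0.634  0.0162 0.0984] [[0.1, 1.5], [0.3, 0.1], [0.6, 1.0], [1.1, 0.2]]
  pins top [[146.0, 176.0], [367.0, 149.0], [141.0, 157.0], [359.0, 131.0]] side [[213.0, 111.0], [376.0, 200.0], [227.0, 127.0], [387.0, 215.0]]
```

{"op": "apply_moves", "data": {
  "rows": [
    {"rx": 0,"ry": 0,"rz": 0,"tx": 0,"ty": 0,"tz": -0.7,"fingers": 0.5},
    {"rx": 0,"ry": 0,"rz": 0,"tx": 0,"ty": 0,"tz": -1.5,"fingers": 0.5},
    {"rx": 0,"ry": 0,"rz": 0,"tx": 0,"ty": 0,"tz": -2.5,"fingers": 0.5},
    {"rx": 0,"ry": 0,"rz": 0,"tx": 0,"ty": 0,"tz": -2.5,"fingers": 0.5},
    {"rx": 0,"ry": 0,"rz": 0,"tx": 0,"ty": 0,"tz": -2.5,"fingers": 0.5}
  ]
}}

```text
t: 11.05
ee_pos: [0.4635, 0.2951, 0.2989]
eef_rot: [-2.131, -2.307, 0.003]
wrist_force: [0.1, 0.6, -5.5]
finger_gap: 0.0133
gripper_force: 59.5
```

{"op": "apply_moves", "data": {
  "rows": [
    {"rx": 0,"ry": 0,"rz": 0,"tx": 0,"ty": 0,"tz": -2.5,"fingers": 0.5},
    {"rx": 0,"ry": 0,"rz": 0,"tx": 0,"ty": 0,"tz": -2.5,"fingers": 0.5},
    {"rx": 0,"ry": 0,"rz": 0,"tx": 0,"ty": 0,"tz": -2.5,"fingers": 0.5},
    {"rx": 0,"ry": 0,"rz": 0,"tx": 0,"ty": 0,"tz": -1.5,"fingers": 0.5},
    {"rx": 0,"ry": 0,"rz": 0,"tx": 0,"ty": 0,"tz": -0.5,"fingers": 0.5}
  ]
}}

```text
t: 11.47
ee_pos: [0.4638, 0.2952, 0.3966]
eef_rot: [2.131, 2.307, 0.006]
wrist_force: [0.9, 0.3, -6.1]
finger_gap: 0.0128
gripper_force: 59.6
```

```bash
cat >> h.py <<'E'
TO=np.array([.635,.018,.125]); TY=.080; RT=Rz(TY)@TILT
RH=cols(RT[:,0],-RT[:,2]); D=.2034; OY=-.0016
def hang(dz,dx=0,dy=0): return TO+RT@np.array([dx,OY+dy,D+dz])
def intable():
    s=r.get_state(); q=RT.T@(np.array(s["ee_pos"])-TO)-[0,OY,D]
    Rm=R.from_rotvec(s["eef_rot"]).as_matrix()
    print("plate in table mm",(q*1e3).round(1),"turn left",np.degrees(R.from_matrix(Rm.T@RH).as_rotvec()).round(2),"F table",(RT.T@s["wrist_force"]).round(1),"gap",round(s["finger_gap"],4),"t",round(s["t"],2))
E
python3 - <<'E'
from h import *
rel(RH,hang(.1)); rel(RH,hang(.045))
E
```

```text
t 11.47 gap 0.0128 F [ 0.9  0.3 -6.1] q [0.5  0.12 1.34 0.   1.67 0.42]
p [0.4638 0.2952 0.3966] turn [-37.8   -0.11  -0.08] |37.8| shift old axes [-29.17  -3.82   3.18] new axes [-29.16  -5.02   0.21]
t 11.47 gap 0.0128 F [ 0.9  0.3 -6.1] q [0.5  0.12 1.34 0.   1.67 0.42]
p [0.4638 0.2952 0.3966] turn [-37.8   -0.11  -0.08] |37.8| shift old axes [-29.17  -0.45   7.52] new axes [-29.16  -5.02   5.71]
```

{"op": "apply_moves", "data": {
  "rows": [
    {"rx": -4.73,"ry": 0,"rz": 0,"tx": 0,"ty": 0,"tz": 0,"fingers": 0.5},
    {"rx": -4.73,"ry": 0,"rz": 0,"tx": 0,"ty": 0,"tz": 0,"fingers": 0.5},
    {"rx": -4.73,"ry": 0,"rz": 0,"tx": 0,"ty": 0,"tz": 0,"fingers": 0.5},
    {"rx": -4.73,"ry": 0,"rz": 0,"tx": 0,"ty": 0,"tz": 0,"fingers": 0.5},
    {"rx": -4.73,"ry": 0,"rz": 0,"tx": 0,"ty": 0,"tz": 0,"fingers": 0.5}
  ]
}}

```text
t: 11.88
ee_pos: [0.4636, 0.2951, 0.3916]
eef_rot: [1.919, 2.079, 0.434]
wrist_force: [-0.3, -0.6, -5.7]
finger_gap: 0.0128
gripper_force: 59.6
```

{"op": "apply_moves", "data": {
  "rows": [
    {"rx": -4.73,"ry": 0,"rz": 0,"tx": 0,"ty": 0,"tz": 0,"fingers": 0.5},
    {"rx": -4.73,"ry": 0,"rz": 0,"tx": 0,"ty": 0,"tz": 0,"fingers": 0.5},
    {"rx": -4.73,"ry": 0,"rz": 0,"tx": 0,"ty": 0,"tz": 0,"fingers": 0.5},
    {"rx": 0,"ry": 0,"rz": 0,"tx": -2.4,"ty": -0.42,"tz": 0,"fingers": 0.5},
    {"rx": 0,"ry": 0,"rz": 0,"tx": -2.4,"ty": -0.42,"tz": 0,"fingers": 0.5}
  ]
}}

```text
t: 12.3
ee_pos: [0.4602, 0.2469, 0.3858]
eef_rot: [1.776, 1.927, 0.654]
wrist_force: [-0.2, -0.6, -5.7]
finger_gap: 0.0129
gripper_force: 59.7
```

{"op": "apply_moves", "data": {
  "rows": [
    {"rx": 0,"ry": 0,"rz": 0,"tx": -2.4,"ty": -0.42,"tz": 0,"fingers": 0.5},
    {"rx": 0,"ry": 0,"rz": 0,"tx": -2.4,"ty": -0.42,"tz": 0,"fingers": 0.5},
    {"rx": 0,"ry": 0,"rz": 0,"tx": -2.4,"ty": -0.42,"tz": 0,"fingers": 0.5},
    {"rx": 0,"ry": 0,"rz": 0,"tx": -2.4,"ty": -0.42,"tz": 0,"fingers": 0.5},
    {"rx": 0,"ry": 0,"rz": 0,"tx": -2.4,"ty": -0.42,"tz": 0,"fingers": 0.5}
  ]
}}

```text
t: 12.72
ee_pos: [0.4533, 0.1248, 0.3731]
eef_rot: [1.778, 1.925, 0.655]
wrist_force: [-0.2, -0.6, -4.8]
finger_gap: 0.0127
gripper_force: 59.7
```

{"op": "apply_moves", "data": {
  "rows": [
    {"rx": 0,"ry": 0,"rz": 0,"tx": -2.4,"ty": -0.42,"tz": 0,"fingers": 0.5},
    {"rx": 0,"ry": 0,"rz": 0,"tx": -2.4,"ty": -0.42,"tz": 0,"fingers": 0.5},
    {"rx": 0,"ry": 0,"rz": 0,"tx": -2.4,"ty": -0.42,"tz": 0,"fingers": 0.5},
    {"rx": 0,"ry": 0,"rz": 0,"tx": -2.4,"ty": -0.42,"tz": 0,"fingers": 0.5},
    {"rx": 0,"ry": 0,"rz": 0,"tx": -2.4,"ty": -0.42,"tz": 0,"fingers": 0.5}
  ]
}}

```text
t: 13.13
ee_pos: [0.4462, 0.004, 0.3603]
eef_rot: [1.779, 1.925, 0.656]
wrist_force: [-0.1, 0.2, -5.4]
finger_gap: 0.0129
gripper_force: 59.7
```

```bash
python3 - <<'E'
from h import *
rel(RH,hang(.04)); intable()
E
```

```text
t 13.13 gap 0.0129 F [-0.1  0.2 -5.4] q [-0.1  -0.34  1.89  0.14  0.95 -0.22]
p [0.4462 0.004  0.3603] turn [-0.43 -0.04 -0.06] |0.4| shift old axes [-0.27  0.47  5.85] new axes [-0.27  0.43  5.86]
plate in table mm [-4.3  2.7 98.6] turn left [-0.43 -0.04 -0.06] F table [-3.4  0.2 -4.2] gap 0.0129 t 13.13
```

{"op": "apply_moves", "data": {
  "rows": [
    {"rx": -0.1,"ry": 0,"rz": 0,"tx": -0.05,"ty": 0.09,"tz": 1.3,"fingers": 0.5},
    {"rx": -0.1,"ry": 0,"rz": 0,"tx": -0.05,"ty": 0.09,"tz": 1.3,"fingers": 0.5},
    {"rx": -0.1,"ry": 0,"rz": 0,"tx": -0.05,"ty": 0.09,"tz": 1.3,"fingers": 0.5},
    {"rx": -0.1,"ry": 0,"rz": 0,"tx": -0.06,"ty": 0.08,"tz": 1.3,"fingers": 0.5},
    {"rx": 0,"ry": 0,"rz": 0,"tx": -0.06,"ty": 0.08,"tz": 0.6,"fingers": 0.5}
  ]
}}

```text
t: 13.55
ee_pos: [0.4859, 0.0054, 0.3158]
eef_rot: [1.776, 1.922, 0.66]
wrist_force: [-1.3, -0.2, -4.8]
finger_gap: 0.0126
gripper_force: 59.7
```

```bash
python3 - <<'E'
from h import *
intable()
T=cam("top");S=cam("side"); cv2.imwrite("pics/t5.png",T["color"]);cv2.imwrite("pics/s5.png",S["color"])
a=cv2.resize(T["color"][130:220,285:385],None,fx=4,fy=4,interpolation=cv2.INTER_CUBIC)
b=cv2.resize(S["color"][170:300,345:445],None,fx=4,fy=4,interpolation=cv2.INTER_CUBIC)
o=np.zeros((520,800,3),np.uint8); o[:360,:400]=a; o[:,400:]=b; cv2.imwrite("pics/p5.png",o)
s=r.get_state();Rm=R.from_rotvec(s["eef_rot"]).as_matrix(); RP=np.c_[Rm[:,1],Rm[:,0],-Rm[:,2]]
po=s["ee_pos"]-RP@np.array([0,OY,D])
h=np.array([[42,60,8],[42,-60,8],[60,85,8],[60,-85,8],[-60,-85,8],[-60,85,8]])/1e3
W=h@RP.T+po
print("pred holes/corners top",((proj(T,W)-[285,130]+.5)*4).round().tolist()); print("side",((proj(S,W)-[345,170]+.5)*4).round().tolist())
P=np.array([[.042,.06,.026],[.042,-.06,.026]])@RT.T+TO
print("pin tips",((proj(T,P)-[285,130]+.5)*4).round().tolist(),((proj(S,P)-[345,170]+.5)*4).round().tolist())
E
```

```text
plate in table mm [-0.4  1.  39.1] turn left [-0.17 -0.05 -0.08] F table [-4.  -0.1 -3. ] gap 0.0126 t 13.55
pred holes/corners top [[115.0, 150.0], [295.0, 132.0], [75.0, 129.0], [332.0, 102.0], [335.0, 266.0], [90.0, 292.0]]
side [[159.0, 123.0], [303.0, 204.0], [145.0, 86.0], [350.0, 198.0], [244.0, 354.0], [45.0, 231.0]]
pin tips [[114.0, 137.0], [292.0, 119.0]] [[170.0, 137.0], [313.0, 216.0]]
```

View pics/p5.png

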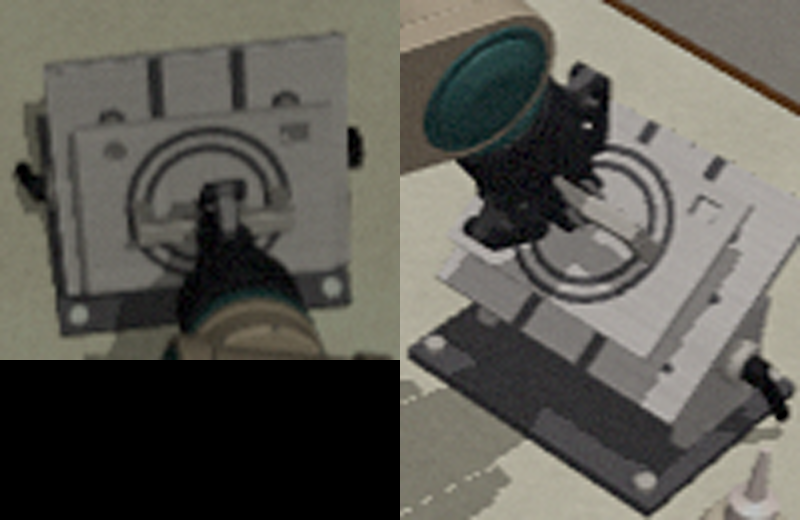

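In the top crop the left hole is at (115,150) and the slot at (295,131), both as predicted. The pin shoulders at (112,118) and (286,100) also match the table fit. The bottle in the side view still stands. I'll insert along the normal.

{"op": "apply_moves", "data": {
  "rows": [
    {"rx": -0.1,"ry": 0,"rz": 0,"tx": -0.1,"ty": 0.04,"tz": 0.4,"fingers": 0.5},
    {"rx": -0.07,"ry": 0,"rz": 0,"tx": 0,"ty": 0,"tz": 0.4,"fingers": 0.5},
    {"rx": 0,"ry": 0,"rz": 0,"tx": 0,"ty": 0,"tz": 0.4,"fingers": 0.5},
    {"rx": 0,"ry": 0,"rz": 0,"tx": 0,"ty": 0,"tz": 0.3,"fingers": 0.5},
    {"rx": 0,"ry": 0,"rz": 0,"tx": 0,"ty": 0,"tz": 0.3,"fingers": 0.5}
  ]
}}

```text
t: 14.07
ee_pos: [0.4979, 0.0055, 0.3055]
eef_rot: [1.769, 1.916, 0.668]
wrist_force: [0.6, 0.6, -4.8]
finger_gap: 0.0131
gripper_force: 59.7
```

```bash
python3 -c "
from h import *
intable()"
```

```text
plate in table mm [ 2.6  0.1 23.6] turn left [ 0.41 -0.01 -0.05] F table [-2.5  0.5 -4.2] gap 0.0131 t 14.07
```

{"op": "apply_moves", "data": {
  "rows": [
    {"rx": 0.3,"ry": 0,"rz": 0,"tx": 0,"ty": -0.24,"tz": 0,"fingers": 0.5},
    {"rx": 0,"ry": 0,"rz": 0,"tx": 0,"ty": 0,"tz": 0,"fingers": 0.5},
    {"rx": 0,"ry": 0,"rz": 0,"tx": 0,"ty": 0,"tz": 0,"fingers": 0.5},
    {"rx": 0,"ry": 0,"rz": 0,"tx": 0,"ty": 0,"tz": 0,"fingers": 0.5},
    {"rx": 0,"ry": 0,"rz": 0,"tx": 0,"ty": 0,"tz": 0,"fingers": 0.5}
  ]
}}

```text
t: 14.48
ee_pos: [0.4959, 0.0053, 0.3044]
eef_rot: [1.772, 1.919, 0.664]
wrist_force: [0.0, 0.2, -4.7]
finger_gap: 0.0127
gripper_force: 59.7
```

```bash
python3 -c "
from h import *
intable()"
```

```text
plate in table mm [ 0.4  0.  24. ] turn left [ 0.13 -0.01 -0.05] F table [-2.9  0.2 -3.8] gap 0.0127 t 14.48
```

Aligned to within 0.5 mm. I'll advance another 14 mm while watching the force.

{"op": "apply_moves", "data": {
  "rows": [
    {"rx": 0.1,"ry": 0,"rz": 0,"tx": 0,"ty": -0.04,"tz": 0.3,"fingers": 0.5},
    {"rx": 0,"ry": 0,"rz": 0,"tx": 0,"ty": 0,"tz": 0.3,"fingers": 0.5},
    {"rx": 0,"ry": 0,"rz": 0,"tx": 0,"ty": 0,"tz": 0.3,"fingers": 0.5},
    {"rx": 0,"ry": 0,"rz": 0,"tx": 0,"ty": 0,"tz": 0.3,"fingers": 0.5},
    {"rx": 0,"ry": 0,"rz": 0,"tx": 0,"ty": 0,"tz": 0.2,"fingers": 0.5}
  ]
}}

```text
t: 14.9
ee_pos: [0.5045, 0.006, 0.2925]
eef_rot: [1.774, 1.92, 0.662]
wrist_force: [0.4, 0.3, -4.6]
finger_gap: 0.0131
gripper_force: 59.8
```

```bash
python3 -c "
from h import *
intable()"
```

```text
plate in table mm [-0.2  0.   9.3] turn left [ 0.01 -0.01 -0.05] F table [-2.5  0.2 -3.9] gap 0.0131 t 14.9
```

{"op": "apply_moves", "data": {
  "rows": [
    {"rx": 0,"ry": 0,"rz": 0,"tx": 0,"ty": 0,"tz": 0.25,"fingers": 0.5},
    {"rx": 0,"ry": 0,"rz": 0,"tx": 0,"ty": 0,"tz": 0.25,"fingers": 0.5},
    {"rx": 0,"ry": 0,"rz": 0,"tx": 0,"ty": 0,"tz": 0.2,"fingers": 0.5},
    {"rx": 0,"ry": 0,"rz": 0,"tx": 0,"ty": 0,"tz": 0.15,"fingers": 0.5},
    {"rx": 0,"ry": 0,"rz": 0,"tx": 0,"ty": 0,"tz": 0.1,"fingers": 0.5}
  ]
}}

```text
t: 15.32
ee_pos: [0.5101, 0.0064, 0.2852]
eef_rot: [1.774, 1.92, 0.662]
wrist_force: [-0.2, -0.2, -4.6]
finger_gap: 0.013
gripper_force: 59.9
```

```bash
python3 -c "
from h import *
intable()"
```

```text
plate in table mm [-0.2  0.   0.1] turn left [ 0.01 -0.01 -0.05] F table [-3.  -0.2 -3.5] gap 0.013 t 15.32
```

{"op": "apply_moves", "data": {
  "rows": [
    {"rx": 0,"ry": 0,"rz": 0,"tx": 0,"ty": 0,"tz": 0.1,"fingers": 0.5},
    {"rx": 0,"ry": 0,"rz": 0,"tx": 0,"ty": 0,"tz": 0.1,"fingers": 0.5},
    {"rx": 0,"ry": 0,"rz": 0,"tx": 0,"ty": 0,"tz": 0.1,"fingers": 0.5},
    {"rx": 0,"ry": 0,"rz": 0,"tx": 0,"ty": 0,"tz": 0.1,"fingers": 0.5},
    {"rx": 0,"ry": 0,"rz": 0,"tx": 0,"ty": 0,"tz": 0,"fingers": 0.5}
  ]
}}

```text
t: 15.73
ee_pos: [0.5111, 0.0064, 0.2851]
eef_rot: [1.775, 1.923, 0.659]
wrist_force: [-56.3, -3.8, 29.3]
finger_gap: 0.0126
gripper_force: 68.4
```

```bash
python3 -c "
from h import *
intable()"
```

```text
plate in table mm [ 0.5 -0.  -0.6] turn left [-0.18 -0.03  0.01] F table [-26.4   0.7  57.8] gap 0.0126 t 15.73
```

Seated: the depth is -0.6 mm and the contact force rose to 58 N along the normal. I'll relieve the press, then open.

{"op": "apply_moves", "data": {
  "rows": [
    {"rx": 0,"ry": 0,"rz": 0,"tx": 0,"ty": 0,"tz": -0.15,"fingers": 0.5},
    {"rx": 0,"ry": 0,"rz": 0,"tx": 0,"ty": 0,"tz": -0.1,"fingers": 0.5},
    {"rx": 0,"ry": 0,"rz": 0,"tx": 0,"ty": 0,"tz": 0,"fingers": 0.5},
    {"rx": 0,"ry": 0,"rz": 0,"tx": 0,"ty": 0,"tz": 0,"fingers": 0.5},
    {"rx": 0,"ry": 0,"rz": 0,"tx": 0,"ty": 0,"tz": 0,"fingers": 0.5}
  ]
}}

```text
t: 16.15
ee_pos: [0.5106, 0.0064, 0.2849]
eef_rot: [1.774, 1.921, 0.662]
wrist_force: [-13.8, -1.8, 4.9]
finger_gap: 0.0127
gripper_force: 62.1
```

```bash
python3 -c "
from h import *
intable()"
```

```text
plate in table mm [ 0.1  0.  -0.5] turn left [-0.01 -0.01 -0.04] F table [-7.9 -0.7 12.4] gap 0.0127 t 16.15
```

{"op": "apply_moves", "data": {
  "rows": [
    {"rx": 0,"ry": 0,"rz": 0,"tx": 0,"ty": 0,"tz": 0,"fingers": 2},
    {"rx": 0,"ry": 0,"rz": 0,"tx": 0,"ty": 0,"tz": 0,"fingers": 3},
    {"rx": 0,"ry": 0,"rz": 0,"tx": 0,"ty": 0,"tz": 0,"fingers": 4},
    {"rx": 0,"ry": 0,"rz": 0,"tx": 0,"ty": 0,"tz": 0,"fingers": 5},
    {"rx": 0,"ry": 0,"rz": 0,"tx": 0,"ty": 0,"tz": 0,"fingers": 5}
  ]
}}

```text
t: 16.57
ee_pos: [0.5111, 0.0065, 0.2845]
eef_rot: [1.773, 1.919, 0.663]
wrist_force: [-0.4, -0.2, 0.2]
finger_gap: 0.0502
gripper_force: 0.0
```

{"op": "apply_moves", "data": {
  "rows": [
    {"rx": 0,"ry": 0,"rz": 0,"tx": 0,"ty": 0,"tz": -0.5,"fingers": 5},
    {"rx": 0,"ry": 0,"rz": 0,"tx": 0,"ty": 0,"tz": -1,"fingers": 5},
    {"rx": 0,"ry": 0,"rz": 0,"tx": 0,"ty": 0,"tz": -2,"fingers": 5},
    {"rx": 0,"ry": 0,"rz": 0,"tx": 0,"ty": 0,"tz": -3,"fingers": 5},
    {"rx": 0,"ry": 0,"rz": 0,"tx": 0,"ty": 0,"tz": -3,"fingers": 5}
  ]
}}

```text
t: 16.98
ee_pos: [0.4517, 0.0018, 0.3594]
eef_rot: [1.775, 1.921, 0.661]
wrist_force: [-0.8, 0.7, 0.7]
finger_gap: 0.0498
gripper_force: 0.0
```

{"op": "apply_moves", "data": {
  "rows": [
    {"rx": 0,"ry": 0,"rz": 0,"tx": 2.5,"ty": 0,"tz": -1,"fingers": 5},
    {"rx": 0,"ry": 0,"rz": 0,"tx": 3,"ty": 0,"tz": 0,"fingers": 5},
    {"rx": 0,"ry": 0,"rz": 0,"tx": 3,"ty": 0,"tz": 0,"fingers": 5},
    {"rx": 0,"ry": 0,"rz": 0,"tx": 3,"ty": 0,"tz": 0,"fingers": 5},
    {"rx": 0,"ry": 0,"rz": 0,"tx": 2,"ty": 0,"tz": 0,"fingers": 5}
  ]
}}

```text
t: 17.4
ee_pos: [0.4351, 0.1378, 0.3677]
eef_rot: [1.773, 1.92, 0.664]
wrist_force: [-0.3, -0.2, 0.4]
finger_gap: 0.05
gripper_force: 0.0
```

```bash
python3 - <<'E'
from h import *
intable()
T=cam("top");S=cam("side")
a=cv2.resize(T["color"][130:275,285:485],None,fx=2.4,fy=2.4,interpolation=cv2.INTER_CUBIC)
b=cv2.resize(S["color"][170:410,340:500],None,fx=2,fy=2,interpolation=cv2.INTER_CUBIC)
o=np.zeros((600,800,3),np.uint8); o[:a.shape[0],:480]=a; o[:480,480:]=b
c=cv2.resize(T["color"][205:275,385:485],None,fx=3,fy=3,interpolation=cv2.INTER_CUBIC); o[370:580,:300]=c
cv2.imwrite("pics/p6.png",o)
E
```

```text
plate in table mm [-1.000e-01  1.370e+02  1.046e+02] turn left [ 0.09 -0.07 -0.03] F table [ 0.  -0.2  0.5] gap 0.05 t 17.4
```

View pics/p6.png

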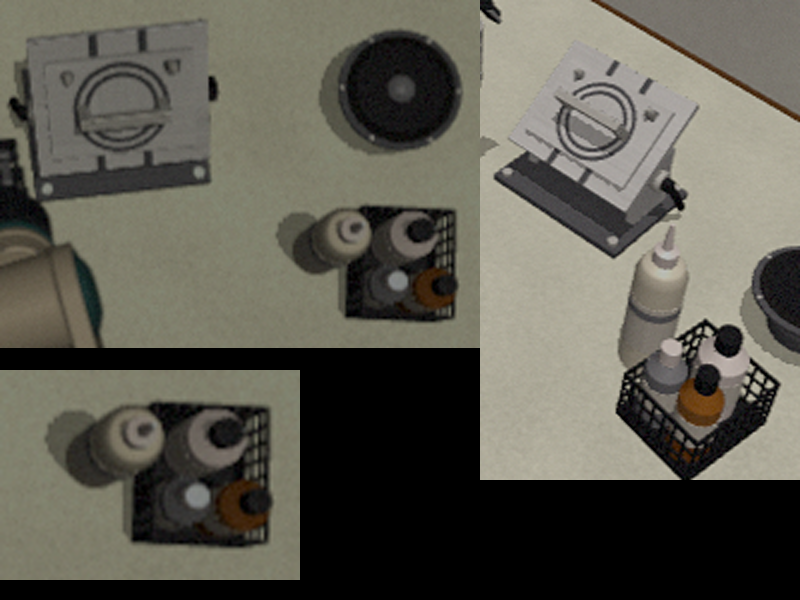

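The picture shows the plate flat on the table with both pins through it at (67,78) and (172,67), handle outward. The bottle stands upright close beside the caddy, and the gripper is clear.

```bash
python3 -c "
from bench import r
print(r.sign_off())"
```

```text
the job is handed in; nothing more can be done
None
```

The job is handed in: the glue bottle stands upright about 6 mm from the caddy, which did not move, and the setting plate hangs on both pins, fully home and flat, with the gripper clear.

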